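# Wipe graphite chips off the light box

## Robot

A 6-joint arm with a two-finger parallel gripper is mounted at the origin on the work surface. World frame = base frame: x ahead of the robot, y to its left, z up, the work surface at z = 0. Lengths are in m, angles in degrees, forces in N, time in s.
With the tool pointing down it reaches from about 0.35 to 0.875 m from the base axis. Payload 4.2 kg.
Tool frame: the origin (TCP) lies midway between the tips of the shut fingers; the grasp point (between the pads) lies 19 mm behind it; z points along the fingers, y is the line along which they close (so a half turn about z gives the same grasp; the last joint's range is limited). The gripper opens to 87 mm and grips with 3 to 60 N. Pads are 19 mm wide; open, the fingers measure 117 mm over their backs; the gripper's body (75 mm by 190 mm) begins 51 mm behind the grasp point.
Start: joints at [-52.85, 22.042, 0.453, 0, -68.411, -14.817], TCP at [0.238, -0.578, 0.223] pointing down, gripper open.
Joint ranges: [-179.83, 179.83], [-69.29, 118.12], [-61.27, 80.66], [-181.25, 117.63], [-171.15, -9.14], [-177.46, 177.46]. Speed limits (degrees/s): [159.86, 159.86, 180, 180, 180, 180].

## Interface

Orientations are given as a 3x3 rotation matrix whose columns are the frame's x, y, z axes.
In Python, from station import * gives the robot as it stands.
- The arm moves only by the tool move_arm, never from a script. Its argument "targets" is text: rows parted by semicolons, each of 4 numbers parted by spaces: the shift along the world's x, y, z in units of 25 mm (1.0 is 25 mm), then the turn about the world's z in units of 5 degrees (1.0 is 5 degrees). In form: tx ty tz spin; .... A call has 1 to 10 rows; each row shifts and turns the commanded pose from where the row before left it; what a row does not reach is not made up. A row lasts 1/12 s, in which the tool goes at most 41.7 mm and 7.16 degrees, less where a joint would pass 70% of its speed; a pose out of reach is approached as far as the arm can. A call is refused whole if a number of a shift passes 1 or a number of a turn 1, either way. A call with a gripper value outside its range is refused whole. "gripper" is the finger opening in mm, from 0 to 87, set as the call begins (left out, the last holds). The fingers move at their own pace and stop on an object; the grip force is fixed at half the most. Time passes only in rows, so rows that do not move let the fingers close. It gives the time, the measured TCP pose, the force, the opening and the grip force at its end, in the units of the state.
- sense(): the state, without advancing time (a new reading comes with each control period).
- capture(name): name is "scene" or "side" or "wrist"; returns a dict with "image" (384x512x3 uint8, blue, green, red), "fx", "fy", "cx", "cy" (pixels), "world_from_camera" (4x4, takes a point from camera to world coordinates); the wrist camera has in their place "hand_eye" (4x4, takes a point from camera to tool coordinates, whose origin is the TCP and whose axes are the flange's). Camera axes: x right, y up, looking along -z (the intrinsics and any distortion apply to the point x, -y, -z); pixel columns grow to the right and rows downward; lengths in m; the calibration is good to about 2 mm. A picture is of the moment at which its call begins: read the wrist's pose just before it. There is no depth.
- finish_job(): hands the job in; it is judged then, once.
The state is a dict: "time_s": time; "joints": joint angles; "joint_velocities": joint speeds; "effort": joint torques, N m; "tcp_pos": TCP position; "ee_rot": TCP orientation; "wrist_force": force on the tool from outside, world axes, zero at the start; "moment": the same for the moment, N m; "gripper_width": opening from 0.0 (shut) to 1.0 (fully open); "gripper_force": force on a finger pad.
Only numpy, scipy, OpenCV 4.12 (cv2) and the standard library are available. Lean on these libraries where they do the work, as an engineer would, in place of code of your own. Each camera call takes 0.05 s, during which the arm holds its last target. There are 200 camera calls.

## Task

Pick up the wooden wiping block from its rubber mat and, with the block and never with the gripper, push all five graphite chips off the light box's top into the empty tray beside it (not the one with the pens). Then stand the block upright back on its rubber mat, lengthways along it, and let go. Leave the ink bottle and the brass weight standing where they are.

Things in the scene. Friction and masses are not known exactly. Their poses are not given: they have to be found in the camera images.
- lightbox: Fixed light box, flat level white top in a grey frame, 240 (x) x 260 (y) x 40 mm high. Origin: centre of the underside, on the desk. Own x points away from the robot, own y to the left (yaw within 0.2 rad). The chips lie on the half nearer the robot (own x -105 to +15 mm, own y within 90 mm of the middle); an ink bottle and a brass weight stand along the far edge.
- catch_tray: Fixed empty open aluminium tray without pens or divider, 240 (x) x 90 (y) x 34 mm high, walls and floor 4 mm, standing tight against the left or the right side of the light box (it changes from run to run), its rim 6 mm lower than the box's top. Origin: centre of the underside; axes parallel to the light box's.
- pen_tray: Fixed aluminium tray of the same outer size with a lengthwise divider and pens lying in it below its rim, tight against the other side of the light box. Not for chips. Origin: centre of the underside.
- scraper: Loose wooden wiping block with a steel sole, about 0.25 kg, standing on the rubber mat. Base 150 (own x) x 36 (own y) x 22 mm high with flat upright long faces; on its middle an upright grip 80 (x) x 24 (y) mm, from 22 to 72 mm above the sole: pinch it across y. Origin: centre of the sole.
- rest_mat: Fixed black rubber mat, 180 (own x) x 85 (own y) x 5 mm, on the desk to the left or the right, the wiping block's place. Origin: centre of the underside, on the desk (top at 5 mm).
- ink_bottle: Loose ink bottle, diameter 40 mm, 58 mm high, standing near the light box's far edge (own x about 86 mm). Origin: centre of the underside. To be left alone.
- weight: Loose round brass paperweight, diameter 38 mm, 42 mm high, standing near the light box's far edge (own x about 86 mm). Origin: centre of the underside. To be left alone.
- chip0: One of five loose dark grey broken chips of graphite stick lying on the light box, about 22 x 16 x 11 mm, 11 g. Origin at its centre (5.5 mm above what it lies flat on); yaw arbitrary.
- chip1: One of five loose dark grey broken chips of graphite stick lying on the light box, about 22 x 16 x 11 mm, 11 g. Origin at its centre (5.5 mm above what it lies flat on); yaw arbitrary.
- chip2: One of five loose dark grey broken chips of graphite stick lying on the light box, about 22 x 16 x 11 mm, 11 g. Origin at its centre (5.5 mm above what it lies flat on); yaw arbitrary.
- chip3: One of five loose dark grey broken chips of graphite stick lying on the light box, about 22 x 16 x 11 mm, 11 g. Origin at its centre (5.5 mm above what it lies flat on); yaw arbitrary.
- chip4: One of five loose dark grey broken chips of graphite stick lying on the light box, about 22 x 16 x 11 mm, 11 g. Origin at its centre (5.5 mm above what it lies flat on); yaw arbitrary.

How it is judged (in metres and radians):
On the way, in this order (a step that is already met when the one before it is completed fails the run):
1. the wiping block is held in the fingers and lifted off its mat (z of scraper in the frame of rest_mat above 0.025 m and contact force between the fingers and scraper above 1 N), for 0.2 s.
2. the held wiping block is on the light box's top, or less than 10 mm above it (x of scraper in the frame of lightbox between -0.15 and 0.15 m and y of scraper in the frame of lightbox between -0.18 and 0.18 m and z of scraper in the frame of lightbox between 0.035 and 0.05 m and contact force between the fingers and scraper above 1 N), for 0.2 s.
3. all five chips lie in the empty tray (x of chip0 in the frame of catch_tray between -0.118 and 0.118 m and y of chip0 in the frame of catch_tray between -0.042 and 0.042 m and z of each of chip0, chip1, chip2, chip3, chip4 in the frame of catch_tray below 0.038 m and x of chip1 in the frame of catch_tray between -0.118 and 0.118 m and y of chip1 in the frame of catch_tray between -0.042 and 0.042 m and x of chip2 in the frame of catch_tray between -0.118 and 0.118 m and y of chip2 in the frame of catch_tray between -0.042 and 0.042 m and x of chip3 in the frame of catch_tray between -0.118 and 0.118 m and y of chip3 in the frame of catch_tray between -0.042 and 0.042 m and x of chip4 in the frame of catch_tray between -0.118 and 0.118 m and y of chip4 in the frame of catch_tray between -0.042 and 0.042 m), for 0.2 s.
At the end, for the whole second after the job is handed in: All five chips lie still inside the catch tray (centres between its walls, under 38 mm above the desk); the block stands upright (0.1 rad) and still on the rubber mat, its middle within 35 mm of the mat's middle along either mat axis, lengths within 0.3 rad (all of step 3 and linear speed of each of chip0, chip1, chip2, chip3, chip4, scraper below 0.02 m/s and x of scraper in the frame of rest_mat between -0.035 and 0.035 m and y of scraper in the frame of rest_mat between -0.035 and 0.035 m and z of scraper in the frame of rest_mat between -0.002 and 0.009 m and angle between scraper's own z axis and vertical below 0.1 rad and angle between the x axis of scraper and the x axis of rest_mat, either way round below 0.3 rad); the robot touches nothing.
It fails at once if the gripper or arm touches a chip (contact force between any of the fingers, the arm and chip0 above 0.3 N or contact force between any of the fingers, the arm and chip1 above 0.3 N or contact force between any of the fingers, the arm and chip2 above 0.3 N or contact force between any of the fingers, the arm and chip3 above 0.3 N or contact force between any of the fingers, the arm and chip4 above 0.3 N).
It fails at once if the ink bottle or the brass weight is shifted by more than 25 mm or tipped by more than 0.3 rad (distance of any of ink_bottle, weight from where it was at the start of the episode above 0.025 m or angle between any of ink_bottle, weight's own z axis and vertical above 0.3 rad).
It also fails if it takes over 53 s, if anything falls off the work surface, if the arm or the gripper's body presses on something with over 40 N, if the wrist force passes 120 N, or if a joint passes its speed limit or range.

## Working session

There is one attempt and no reset: what is moved stays moved. The work goes in short steps, Python scripts to look and compute and a tool call to move; the robot and the scene stay as the last step left them, time stands still between calls to the robot, and variables do not carry over. Pictures are saved under pics/ and viewed, at most 10 in all, crops included, and the job is handed in when it is done.

Besides the shell and the picture viewer there is one more tool, called as a command line: name --argument value ..., lists and objects as JSON in quotes. move_arm: Moves the arm, as the interface text tells. Its arguments: {"type":"object","properties":{"targets":{"type":"string"},"gripper":{"type":"number"}},"required":["targets"]}

```bash
mkdir -p pics; ls; python3 - <<'E'
from station import *
import cv2,pickle,numpy as np
s=sense();d={n:capture(n) for n in("scene","side")}
d['s']=s;pickle.dump(d,open('d0.pkl','wb'))
for n in("scene","side"):
    c=d[n];print(n,c['fx'],c['fy'],c['cx'],c['cy'],[k for k in c]);print(np.round(c['world_from_camera'],3))
    cv2.imwrite(f'pics/{n}0.png',cv2.resize(c['image'],(800,600)))
print(s['time_s'],np.round(s['ee_rot'],3))
E
```

```text
pics
scene 498.9315264960219 498.9315264960219 263.42788926863096 192.75377693391547 ['image', 'fx', 'fy', 'cx', 'cy', 'world_from_camera']
[[-0.459 -0.699  0.548  1.314]
 [ 0.888 -0.35   0.297  0.408]
 [-0.016  0.623  0.782  1.092]
 [ 0.     0.     0.     1.   ]]
side 382.3116018223214 382.3116018223214 253.97891110947006 192.3996519212821 ['image', 'fx', 'fy', 'cx', 'cy', 'world_from_camera']
[[-0.965  0.15  -0.216  0.377]
 [-0.262 -0.481  0.837  0.796]
 [ 0.022  0.864  0.503  0.536]
 [ 0.     0.     0.     1.   ]]
0.0 [[-0.925 -0.38  -0.001]
 [-0.38   0.925  0.002]
 [ 0.     0.002 -1.   ]]
```

View pics/scene0.png

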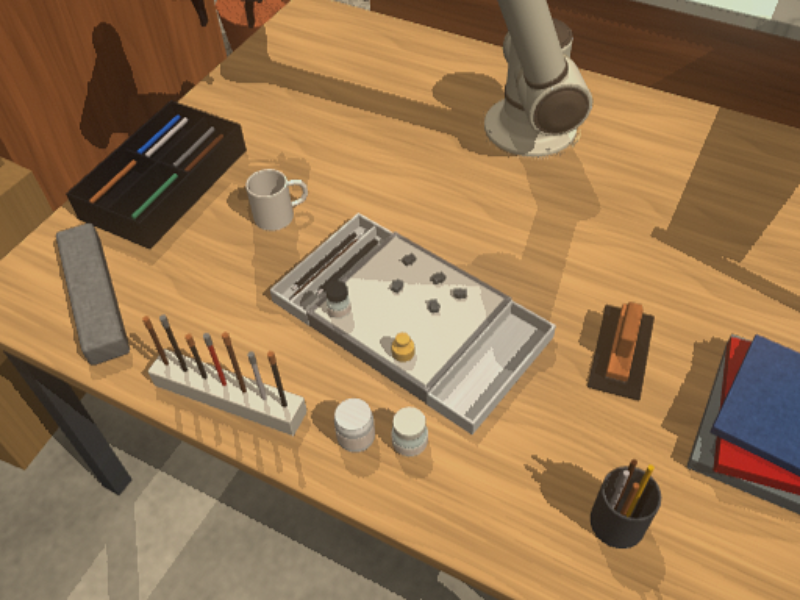

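View pics/side0.png

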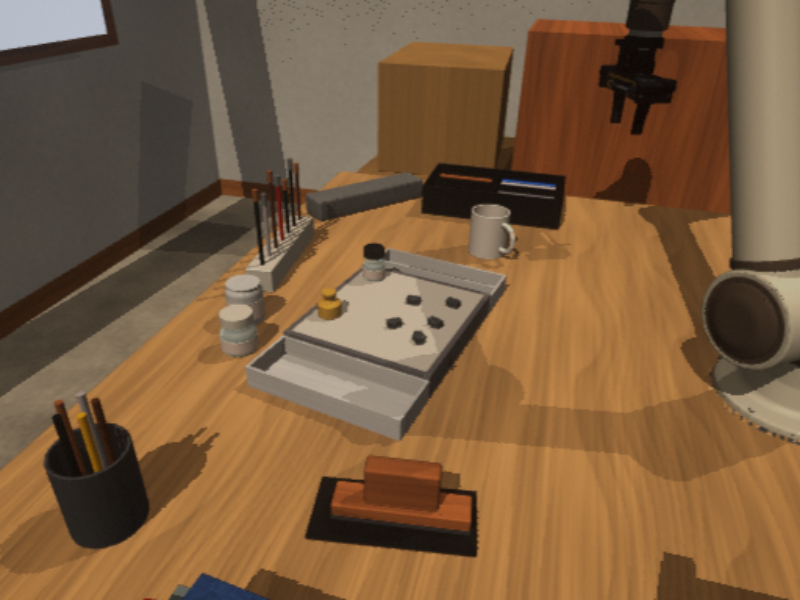

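The scene view shows the empty tray on the robot's left: outer corners at about (553,325) and (473,428). The pen tray corners are at (361,215) and (270,292). The chips are around (395–465, 258–308) and the block on its mat is at about (622,350). The side view agrees.

```bash
cat > h.py <<'E'
import numpy as np,cv2,pickle
def ray(c,uv):
    uv=np.atleast_2d(np.asarray(uv,float));T=c['world_from_camera']
    d=np.c_[(uv[:,0]-c['cx'])/c['fx'],-(uv[:,1]-c['cy'])/c['fy'],-np.ones(len(uv))]@T[:3,:3].T
    return T[:3,3],d
def plane(c,uv,z):
    o,d=ray(c,uv);return (o+d*((z-o[2])/d[:,2])[:,None])[:,:2]
def proj(c,P):
    T=c['world_from_camera'];p=(np.atleast_2d(P)-T[:3,3])@T[:3,:3]
    return np.c_[c['cx']-c['fx']*p[:,0]/p[:,2],c['cy']+c['fy']*p[:,1]/p[:,2]]
def blobs(m,amin,amax):
    n,l,s,ce=cv2.connectedComponentsWithStats(m.astype(np.uint8),connectivity=4)
    return [(ce[i],s[i,4],l==i) for i in range(1,n) if amin<=s[i,4]<=amax]
E
python3 - <<'E'
from h import *
d=pickle.load(open('d0.pkl','rb'));k=512/800
px={'scene':[(553,325),(473,428),(270,292),(361,215)],'side':[(402,432),(249,372),(388,251),(505,272)]}
for n in px:
    c=d[n]
    p=plane(c,np.array(px[n])*k,.034)
    e=np.roll(p,-1,0)-p
    print(n,'tray corners',p.round(3).tolist(),'len',np.linalg.norm(e,axis=1).round(3),'ang',np.degrees(np.arctan2(e[:,1],e[:,0])).round(1),'ctr',p.mean(0).round(4))
    im=c['image'];hsv=cv2.cvtColor(im,cv2.COLOR_BGR2HSV)
    # chips: dark in box polygon (world x-y inset)
    ctr=p.mean(0);ux=(p[1]-p[0]+p[2]-p[3]);ux/=np.linalg.norm(ux);uy=np.array([-ux[1],ux[0]])
    q=[np.r_[ctr+a*ux+b*uy,.04] for a,b in((-.11,-.12),(.05,-.12),(.05,.12),(-.11,.12))]
    m=np.zeros(im.shape[:2],np.uint8);cv2.fillPoly(m,[proj(c,q).astype(int)],1)
    dark=(im.max(2)<110)&(m>0)
    for ce,a,_ in blobs(dark,12,400):
        w=plane(c,ce,.0455)[0];r=w-ctr;print(' chip',ce.round(1),a,w.round(3),'own',np.round([r@ux,r@uy],3))
    # mat + block
    x0=(np.array([585,290,660,400]) if n=='scene' else np.array([300,450,485,560]))*k
    x0=x0.astype(int);roi=np.zeros(im.shape[:2],bool);roi[x0[1]:x0[3],x0[0]:x0[2]]=1
    blk=(im.max(2)<50)&roi
    blk=cv2.morphologyEx(blk.astype(np.uint8),cv2.MORPH_OPEN,np.ones((2,2)))
    for nm,mm in(('mat',blk),):
        b=max(blobs(mm,30,9999),key=lambda t:t[1]);cs=cv2.findContours(b[2].astype(np.uint8),0,2)[0][0]
        h=plane(c,cv2.convexHull(cs)[:,0],.005).astype(np.float32)
        print(nm,b[1],cv2.minAreaRect(h*1000))
c=d['scene'];s=d['side']
cv2.imwrite('pics/crop.png',np.hstack([cv2.resize(c['image'][180:262,365:430],(380,480),interpolation=2),cv2.resize(s['image'][285:360,190:312],(420,258),interpolation=2).copy().__class__((480,420,3),np.uint8) if 0 else cv2.copyMakeBorder(cv2.resize(s['image'][285:360,190:312],(420,258),interpolation=2),0,222,0,0,0)]))
E
```

```text
scene tray corners [[0.511, 0.244], [0.751, 0.205], [0.666, -0.226], [0.429, -0.176]] len [0.243 0.439 0.242 0.428] ang [  -9.2 -101.3  168.2   78.9] ctr [0.5893 0.0118]
 chip [261.1 165.9] 42 [ 0.498 -0.039] own [-0.081 -0.067]
 chip [280.  177.7] 48 [0.513 0.027] own [-0.078  0.001]
 chip [253.5 182.7] 44 [ 0.561 -0.029] own [-0.02  -0.046]
 chip [219.6 186.5] 32 [ 0.614 -0.105] own [ 0.046 -0.111]
 chip [293.8 187.8] 40 [0.529 0.077] own [-0.071  0.053]
 chip [277.  195.9] 41 [0.574 0.048] own [-0.022  0.033]Traceback (most recent call last):
  File "<stdin>", line 23, in <module>
ValueError: max() iterable argument is empty
```

```bash
python3 - <<'E'
from h import *
d=pickle.load(open('d0.pkl','rb'));k=512/800
R=lambda p:(p.mean(0).round(4),[(round(float(np.linalg.norm(v)),3),round(float(np.degrees(np.arctan2(v[1],v[0]))),1)) for v in np.roll(p,-1,0)-p])
p=plane(d['side'],np.array([(402,432),(249,372),(388,251),(505,272)])*k,.034);print('side tray',R(p))
for n,q in(('scene',[(605,305),(655,315),(640,398),(588,388)]),('side',[(322,478),(478,489),(476,553),(307,542)])):
    print(n,'mat',R(plane(d[n],np.array(q)*k,.005)))
for n,b in(('scene',(585,290,660,400)),('side',(300,450,485,560))):
    c=d[n];x=(np.array(b)*k).astype(int);im=c['image'][x[1]:x[3],x[0]:x[2]]
    print(n,'mat px',im[-5:-3,len(im[0])//2].tolist())
a=cv2.resize(d['scene']['image'][180:262,365:430],(380,480),interpolation=cv2.INTER_CUBIC)
b=cv2.resize(d['side']['image'][285:360,190:312],(420,258),interpolation=cv2.INTER_CUBIC)
cv2.imwrite('pics/crop.png',np.hstack([a,cv2.copyMakeBorder(b,0,222,0,0,0)]))
E
```

```text
side tray (array([0.5817, 0.0149]), [(0.238, -13.3), (0.435, -100.1), (0.23, 175.0), (0.469, 81.0)])
scene mat (array([0.4861, 0.3622]), [(0.087, 101.7), (0.178, 8.7), (0.083, -76.4), (0.18, -170.2)])
side mat (array([0.4844, 0.3613]), [(0.181, -168.9), (0.086, 97.1), (0.175, 11.8), (0.088, -78.8)])
scene mat px [[36, 52, 67], [36, 49, 63]]
side mat px [[61, 114, 166], [61, 113, 164]]
```

View pics/crop.png

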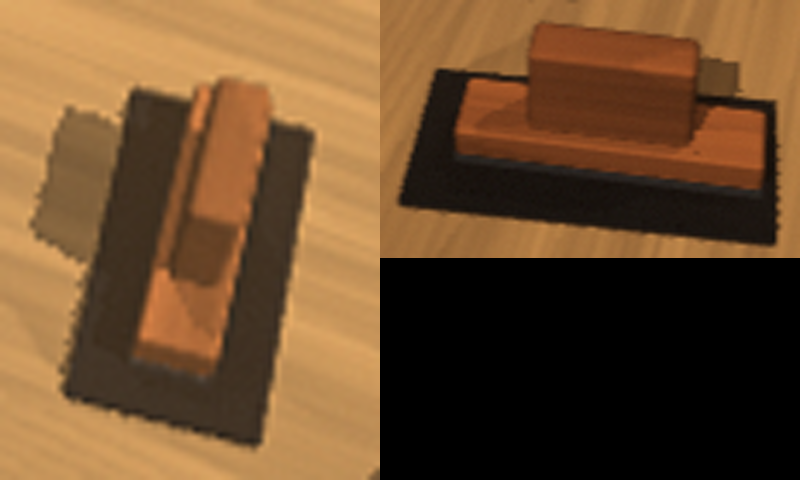

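```bash
python3 - <<'E'
from h import *
d=pickle.load(open('d0.pkl','rb'))
R=lambda p:(p.mean(0).round(4),[(round(float(np.linalg.norm(v)),3),round(float(np.degrees(np.arctan2(v[1],v[0]))),1)) for v in np.roll(p,-1,0)-p])
S=lambda q:np.array(q)/np.array([380/65,480/82])+[365,180]-.5
D=lambda q:np.array(q)/np.array([420/122,258/75])+[190,285]-.5
print('scene grip',R(plane(d['scene'],S([(218,77),(271,86),(238,222),(189,212)]),.077)))
print('side grip',R(plane(d['side'],D([(157,22),(318,40),(316,72),(150,55)]),.077)))
print('scene sole far end',R(plane(d['scene'],S([(134,365),(214,380)]),.005)))
print('side sole long left',R(plane(d['side'],D([(76,157),(386,193)]),.005)))
T=plane(d['side'],D([(76,134),(386,168)]),.027);print('side base top left edge',R(T))
E
```

```text
scene grip (array([0.4778, 0.3595]), [(0.023, 103.9), (0.078, 6.8), (0.021, -78.1), (0.077, -171.5)])
side grip (array([0.4788, 0.3594]), [(0.077, -172.3), (0.02, 99.0), (0.077, 8.6), (0.021, -81.1)])
scene sole far end (array([0.5487, 0.3718]), [(0.035, 103.7), (0.035, -76.3)])
side sole long left (array([0.476, 0.373]), [(0.152, -171.8), (0.152, 8.2)])
side base top left edge (array([0.4754, 0.3772]), [(0.149, -171.5), (0.149, 8.5)])
```

move_arm --targets "0.4 1 0 -0.28;0.4 1 0 -0.28;0.4 1 0 -0.28;0.4 1 0 -0.28;0.4 1 0 -0.28;0.4 1 0 -0.28;0.4 1 0 -0.28;0.4 1 0 -0.28;0.4 1 0 -0.28;0.4 1 0 -0.26" --gripper 70

```text
time_s: 0.93
tcp_pos: [0.3375, -0.3266, 0.2222]
ee_rot: [[-0.989, -0.145, -0.001], [-0.145, 0.989, 0.001], [0.0, 0.001, -1.0]]
wrist_force: [0.4, -0.8, 0.1]
gripper_width: 0.802
gripper_force: 0.0
```

move_arm --targets "0.3 1 0 0;0.3 1 0 0;0.3 1 0 0;0.3 1 0 0;0.3 1 0 0;0.3 1 0 0;0.3 1 0 0;0.3 1 0 0;0.3 1 0 0;0.3 1 0 0"

```text
time_s: 1.77
tcp_pos: [0.4123, -0.0768, 0.2224]
ee_rot: [[-0.989, -0.147, -0.0], [-0.147, 0.989, 0.0], [0.0, 0.0, -1.0]]
wrist_force: [0.8, -1.1, 0.4]
gripper_width: 0.801
gripper_force: 0.0
```

move_arm --targets "0.2 1 0 0;0.2 1 0 0;0.2 1 0 0;0.2 1 0 0;0.2 1 0 0;0.2 1 0 0;0.2 1 0 0;0.2 1 0 0;0.2 1 0 0;0.2 1 0 0"

```text
time_s: 2.6
tcp_pos: [0.4622, 0.1731, 0.2222]
ee_rot: [[-0.989, -0.147, -0.001], [-0.147, 0.989, -0.0], [0.001, -0.0, -1.0]]
wrist_force: [-1.0, -0.3, 0.6]
gripper_width: 0.801
gripper_force: 0.0
```

move_arm --targets "0.06 1 0 0;0 1 0 0;0 1 0 0;0 1 0 0;0 1 0 0;0 1 0 0;0 1 0 0;0 0.5 0 0;0 0 0 0;0 0 0 0"

```text
time_s: 3.43
tcp_pos: [0.4636, 0.3592, 0.2218]
ee_rot: [[-0.989, -0.147, -0.001], [-0.147, 0.989, -0.001], [0.001, -0.001, -1.0]]
wrist_force: [0.0, -0.6, -0.1]
gripper_width: 0.805
gripper_force: 0.0
```

move_arm --targets "0.54 0 -0.5 0;0 0 -1 0;0 0 -1 0;0 0 -1 0;0 0 -1 0;0 0 -1 0;0 0 -1 0;0 0 -0.5 0;0 0 -0.35 0;0 0 0 0"

```text
time_s: 4.27
tcp_pos: [0.4768, 0.3574, 0.0371]
ee_rot: [[-0.989, -0.145, -0.003], [-0.145, 0.989, -0.003], [0.003, -0.003, -1.0]]
wrist_force: [-0.1, -0.8, 1.0]
gripper_width: 0.804
gripper_force: 0.0
```

move_arm --targets "0 0 0 0;0 0 0 0;0 0 0 0;0 0 0 0;0 0 0 0;0 0 0 0;0 0 0 0;0 0 0 0" --gripper 5

```text
time_s: 4.93
tcp_pos: [0.4776, 0.3597, 0.039]
ee_rot: [[-0.989, -0.147, 0.0], [-0.147, 0.989, 0.001], [-0.001, 0.001, -1.0]]
wrist_force: [-0.9, 2.6, 1.8]
gripper_width: 0.284
gripper_force: 1.1
```

move_arm --targets "0 0 0 0;0 0 0 0;0 0 0 0;0 0 0 0"

```text
time_s: 5.27
tcp_pos: [0.4776, 0.3598, 0.0389]
ee_rot: [[-0.989, -0.147, 0.0], [-0.147, 0.989, 0.001], [-0.0, 0.001, -1.0]]
wrist_force: [-1.0, 1.8, 0.2]
gripper_width: 0.275
gripper_force: 29.9
```

move_arm --targets "0 0 0.3 0;0 0 0.5 0;0 0 0.6 0;0 0 0.6 0;0 0 0.6 0;0 0 0.4 0;0 0 0 0;0 0 0 0;0 0 0 0"

```text
time_s: 6.02
tcp_pos: [0.4767, 0.3586, 0.1126]
ee_rot: [[-0.989, -0.146, -0.002], [-0.146, 0.989, -0.002], [0.002, -0.001, -1.0]]
wrist_force: [0.8, 0.6, -3.7]
gripper_width: 0.278
gripper_force: 29.9
```

move_arm --targets "0 -0.4 0 -0.3;0.1 -0.8 0 -0.5;0.2 -1 0 -0.6;0.2 -1 0 -0.6;0.2 -1 0 -0.6;0.2 -1 0 -0.6;0.2 -1 0 -0.4;0.2 -1 0 -0.3;0.2 -1 0 0;0.22 -1 0 0"

```text
time_s: 6.85
tcp_pos: [0.5196, 0.1272, 0.1129]
ee_rot: [[-0.981, 0.193, -0.002], [0.193, 0.981, -0.001], [0.002, -0.001, -1.0]]
wrist_force: [0.6, 0.1, -3.3]
gripper_width: 0.273
gripper_force: 29.9
```

move_arm --targets "0 -1 0 0;0 -1 0 0;0 -1 0 0;0 -1 0 0;0 -1 0 0;0 -1 0 0;0 -1 0 0;0 -0.8 0 0;0 -0.5 0 0;0 -0.2 0 0"

```text
time_s: 7.68
tcp_pos: [0.5195, -0.0849, 0.1131]
ee_rot: [[-0.981, 0.195, -0.002], [0.195, 0.981, -0.0], [0.002, -0.001, -1.0]]
wrist_force: [-0.3, 0.6, -2.9]
gripper_width: 0.276
gripper_force: 29.9
```

move_arm --targets "0 0 0 0;0 0 0 0;0 0 0 0;0 0 0 0"

```text
time_s: 8.02
tcp_pos: [0.5206, -0.0822, 0.1138]
ee_rot: [[-0.982, 0.191, 0.0], [0.191, 0.982, 0.0], [-0.0, 0.0, -1.0]]
wrist_force: [0.3, -0.3, -3.9]
gripper_width: 0.27
gripper_force: 29.9
```

```bash
python3 - <<'E'
from station import *
import cv2,numpy as np
a=capture("scene")['image'][125:285,165:365];b=capture("side")['image'][150:285,150:340]
cv2.imwrite('pics/pre.png',np.hstack([cv2.resize(a,(400,320)),cv2.resize(b,(400,320))]))
s=sense();print(s['tcp_pos'],s['ee_rot'],s['time_s'])
E
```

```text
[ 0.52060838 -0.08228383  0.11382633] [[-9.81650461e-01  1.90689201e-01  4.14565343e-05]
 [ 1.90689203e-01  9.81650460e-01  5.65974344e-05]
 [-2.99033064e-05  6.34642110e-05 -9.99999998e-01]] 8.1167
```

View pics/pre.png

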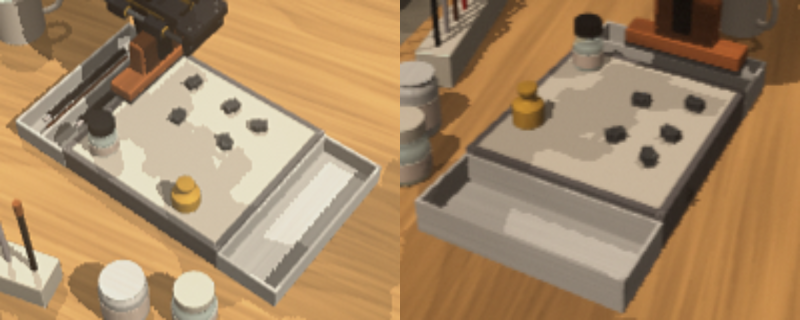

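The block hovers parallel to the box's pen-tray side, left of and clear of all five chips (they sit at about x 170–265 in the left half of the picture). I'll lower it next.

move_arm --targets "0 -0.06 -0.3 0;0 0 -0.4 0;0 0 -0.4 0;0 0 -0.3 0;0 0 -0.07 0;0 0 0 0;0 0 0 0;0 0 0 0"

```text
time_s: 8.78
tcp_pos: [0.521, -0.0846, 0.0774]
ee_rot: [[-0.981, 0.192, 0.001], [0.192, 0.981, -0.0], [-0.001, 0.0, -1.0]]
wrist_force: [-0.5, -0.4, -3.7]
gripper_width: 0.275
gripper_force: 29.9
```

```bash
python3 - <<'E'
from station import *
import cv2,numpy as np
a=capture("scene")['image'][125:285,165:365];b=capture("side")['image'][150:285,150:340]
cv2.imwrite('pics/pre2.png',np.hstack([cv2.resize(a,(400,320)),cv2.resize(b,(400,320))]))
E
```

```text
(no output)
```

View pics/pre2.png

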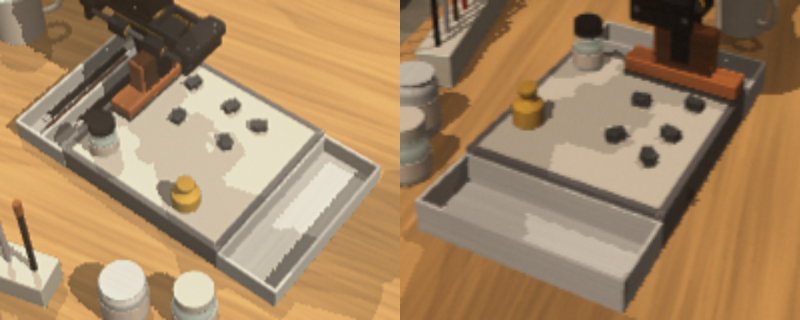

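The block is down on the box with the chips all on its tray side. I'll sweep slowly towards the tray.

move_arm --targets "0.03 0.16 0 0;0.06 0.32 0 0;0.06 0.32 0 0;0.06 0.32 0 0;0.06 0.32 0 0;0.06 0.32 0 0;0.06 0.32 0 0;0.06 0.32 0 0;0.06 0.32 0 0;0.06 0.32 0 0"

```text
time_s: 9.72
tcp_pos: [0.5349, -0.0077, 0.077]
ee_rot: [[-0.981, 0.192, -0.0], [0.192, 0.981, -0.0], [0.0, -0.0, -1.0]]
wrist_force: [0.1, 0.2, -3.9]
gripper_width: 0.272
gripper_force: 29.9
```

move_arm --targets "0.06 0.32 0 0;0.06 0.32 0 0;0.06 0.32 0 0;0.06 0.32 0 0;0.06 0.32 0 0;0.06 0.32 0 0;0.06 0.32 0 0;0.06 0.32 0 0;0.06 0.32 0 0;0.06 0.32 0 0"

```text
time_s: 10.55
tcp_pos: [0.5499, 0.0722, 0.077]
ee_rot: [[-0.981, 0.192, -0.0], [0.192, 0.981, 0.0], [0.0, 0.0, -1.0]]
wrist_force: [0.1, -0.7, -3.1]
gripper_width: 0.274
gripper_force: 29.9
```

```bash
python3 - <<'E'
from station import *
import cv2,numpy as np
a=capture("scene")['image'][125:285,165:365];b=capture("side")['image'][150:285,150:340]
cv2.imwrite('pics/mid.png',np.hstack([cv2.resize(a,(400,320)),cv2.resize(b,(400,320))]))
E
```

```text
(no output)
```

View pics/mid.png

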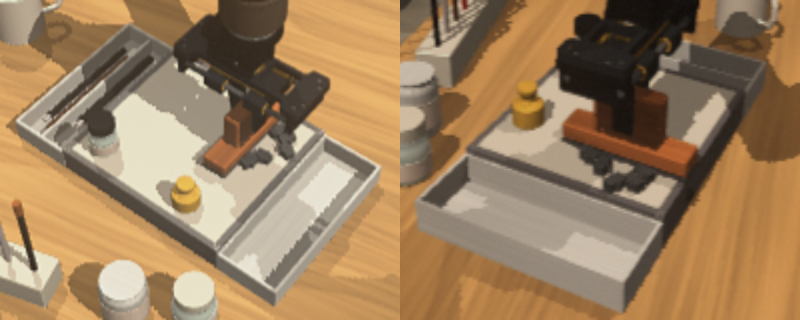

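The chips are bunched ahead of the block, centred on its face, and none has slipped past its ends. I'll continue over the edge.

move_arm --targets "0.06 0.32 0 0;0.06 0.32 0 0;0.06 0.32 0 0;0.06 0.32 0 0;0.06 0.32 0 0;0.06 0.32 0 0;0.06 0.32 0 0;0.06 0.32 0 0;0.06 0.32 0 0;0.06 0.32 0 0"

```text
time_s: 11.48
tcp_pos: [0.5659, 0.152, 0.0785]
ee_rot: [[-0.982, 0.191, 0.002], [0.191, 0.982, -0.001], [-0.002, -0.0, -1.0]]
wrist_force: [1.5, -1.5, 8.2]
gripper_width: 0.271
gripper_force: 29.9
```

move_arm --targets "0.03 0.16 0 0;0 0 0 0;0 0 0 0;0 0 0 0;0 0 0 0;0 0 0 0"

```text
time_s: 11.98
tcp_pos: [0.567, 0.1559, 0.0788]
ee_rot: [[-0.981, 0.191, 0.004], [0.191, 0.981, 0.001], [-0.003, 0.002, -1.0]]
wrist_force: [1.1, -0.0, 5.7]
gripper_width: 0.275
gripper_force: 29.9
```

move_arm --targets "0 0 0.2 0;0 0 0.5 0;0 0 0.6 0;0 0.3 0.4 0.2;-0.2 0.8 0.2 0.5;-0.3 1 0 0.6;-0.3 1 0 0.6;-0.3 1 0 0.6;-0.3 1 0 0.6;-0.3 1 0 0.6"

```text
time_s: 12.82
tcp_pos: [0.5217, 0.3092, 0.1239]
ee_rot: [[-0.991, -0.132, -0.002], [-0.132, 0.991, -0.001], [0.002, -0.0, -1.0]]
wrist_force: [1.1, -0.0, -5.3]
gripper_width: 0.273
gripper_force: 29.9
```

```bash
python3 - <<'E'
from station import *
import cv2,numpy as np
a=capture("scene")['image'][125:285,165:365];b=capture("side")['image'][150:285,150:340]
cv2.imwrite('pics/post.png',np.hstack([cv2.resize(a,(400,320)),cv2.resize(b,(400,320))]))
s=sense();print(s['tcp_pos'],s['ee_rot'],s['time_s'])
E
```

```text
[0.52166632 0.3116872  0.12389061] [[-9.90893627e-01 -1.34646436e-01 -3.96947082e-04]
 [-1.34646759e-01  9.90893210e-01  9.46935520e-04]
 [ 2.65830675e-04  9.91760010e-04 -9.99999473e-01]] 12.9167
```

View pics/post.png

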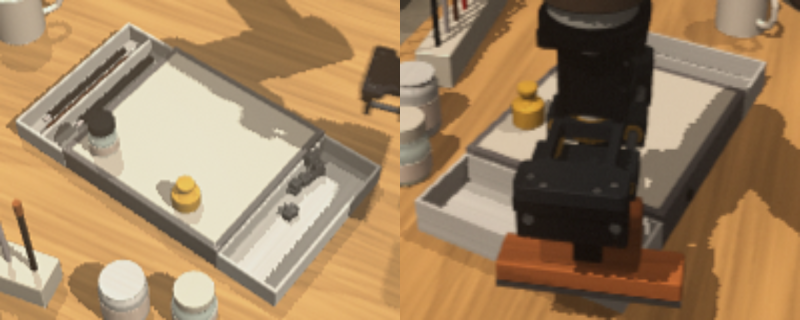

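The tray holds a group of chips along the box-side wall, at (295–322,150–190). One at (315,155) may be resting on the rim, so I'll zoom in.

```bash
python3 - <<'E'
from station import *
import cv2,numpy as np
a=capture("scene")['image'][185:245,295:355]
cv2.imwrite('pics/zoom.png',cv2.resize(a,(600,600),interpolation=cv2.INTER_CUBIC))
E
```

```text
(no output)
```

View pics/zoom.png

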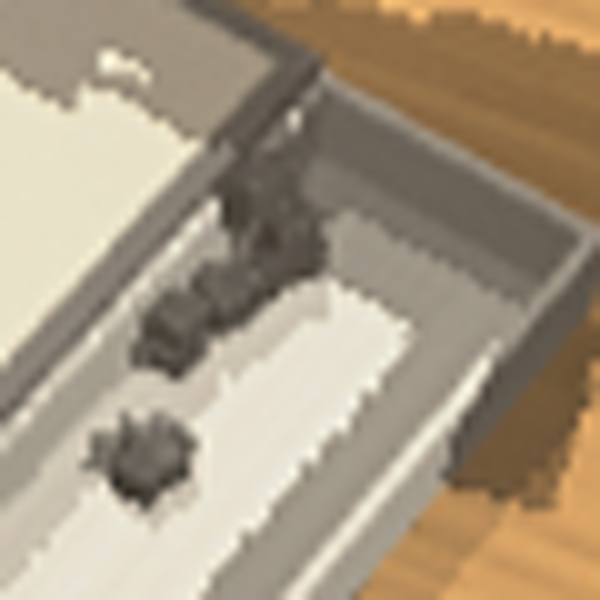

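```bash
python3 - <<'E'
from h import *
d=pickle.load(open('d0.pkl','rb'))['scene'];t=np.radians(-11);ux=np.array([np.cos(t),np.sin(t)]);uy=np.array([-ux[1],ux[0]])
q=np.array([(255,185),(235,180),(290,245),(225,290),(170,330),(145,460),(215,150),(5,395)])/10+[295-.5,185-.5]
for z in(.0095,.025,.034,.042):
    r=plane(d,q,z)-[.588,.013];print(z,[(np.round([p@ux,p@uy-.175],3)).tolist() for p in r])
E
```

```text
0.0095 [[-0.095, -0.052], [-0.093, -0.058], [-0.084, -0.033], [-0.061, -0.039], [-0.041, -0.043], [-0.003, -0.024], [-0.099, -0.068], [0.003, -0.065]]
0.025 [[-0.085, -0.047], [-0.083, -0.052], [-0.074, -0.028], [-0.051, -0.033], [-0.031, -0.037], [0.006, -0.019], [-0.088, -0.062], [0.012, -0.059]]
0.034 [[-0.079, -0.043], [-0.077, -0.048], [-0.068, -0.025], [-0.045, -0.03], [-0.026, -0.034], [0.012, -0.016], [-0.082, -0.058], [0.017, -0.056]]
0.042 [[-0.073, -0.04], [-0.071, -0.045], [-0.062, -0.022], [-0.04, -0.027], [-0.021, -0.031], [0.016, -0.013], [-0.076, -0.055], [0.022, -0.053]]
```

move_arm --targets "-0.5 0.3 1 0;-0.5 0.3 1 0;-0.5 0.3 1 0;-0.5 0.3 1 0;-0.5 0 1 0;0 0 0.5 0;0 0 0 0;0 0 0 0"

```text
time_s: 13.63
tcp_pos: [0.4602, 0.3375, 0.2619]
ee_rot: [[-0.992, -0.129, -0.001], [-0.129, 0.992, 0.001], [0.0, 0.001, -1.0]]
wrist_force: [-0.7, -0.8, -4.1]
gripper_width: 0.271
gripper_force: 29.9
```

```bash
python3 - <<'E'
from station import *
from h import *
s=sense();w=capture("wrist");H=w['hand_eye'];print(H.round(3),w['fx'])
T=np.eye(4);T[:3,:3]=s['ee_rot'];T[:3,3]=s['tcp_pos'];w['world_from_camera']=T@H
uv=proj(w,[[.535,.156,.034],[.575,.15,.034]]);print(uv)
si=capture("side");uv2=proj(si,[.535,.156,.034])[0];print(uv2)
x,y=uv2.astype(int);a=si['image'][y-30:y+30,x-40:x+40]
cv2.imwrite('pics/w.png',np.hstack([cv2.resize(a,(400,300),interpolation=2),cv2.resize(w['image'],(400,300))]))
E
```

```text
[[ 0.     0.97   0.242  0.066]
 [ 1.     0.    -0.     0.   ]
 [-0.     0.242 -0.97  -0.162]
 [ 0.     0.     0.     1.   ]] 274.6360835008367
[[125.11400513 204.04902355]
 [120.69375568 228.66093706]]
[255.91531538 239.79241935]
```

View pics/w.png

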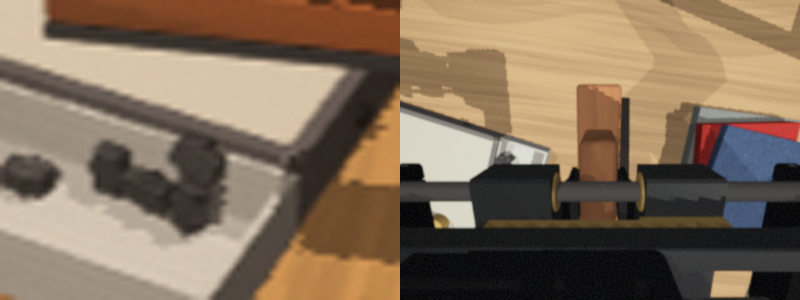

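```bash
python3 - <<'E'
from h import *
d=pickle.load(open('d0.pkl','rb'));sc,si=d['scene'],d['side']
t=np.radians(-11);ux=np.array([np.cos(t),np.sin(t)]);uy=np.array([-ux[1],ux[0]])
def tri(a,b):
    A=[];B=[]
    for c,q in((sc,a),(si,b)):
        o,v=ray(c,q);v=v[0]/np.linalg.norm(v[0]);P=np.eye(3)-np.outer(v,v);A.append(P);B.append(P@o)
    x=np.linalg.lstsq(np.vstack(A),np.hstack(B),rcond=None)[0];r=x[:2]-[.588,.013]
    return x.round(4),np.round([r@ux,r@uy-.175],4),np.linalg.norm(np.vstack(A)@x-np.hstack(B)).round(4)
S=lambda *q:np.array(q)/10+[294.5,184.5]
D=lambda *q:np.array(q)/5+[255-40-.5,239-30-.5]
print('lean chip',tri(S(258,185),D(196,158)))
print('next chip',tri(S(290,245),D(193,212)))
print('3rd',tri(S(225,290),D(148,188)));print('4th',tri(S(170,330),D(110,165)));print('5th',tri(S(147,460),D(30,175)))
print('box corner',tri(S(305,62),D(285,157)))
E
```

```text
lean chip (array([0.5382, 0.1594, 0.0359]), array([-0.0768, -0.0408]), np.float64(0.0016))
next chip (array([0.5366, 0.1696, 0.0144]), array([-0.0803, -0.0311]), np.float64(0.0009))
3rd (array([0.5593, 0.1605, 0.0156]), array([-0.0563, -0.0357]), np.float64(0.0013))
4th (array([0.5792, 0.1531, 0.0179]), array([-0.0354, -0.0392]), np.float64(0.0009))
5th (array([0.6142, 0.1622, 0.0105]), array([-0.0028, -0.0236]), np.float64(0.0004))
box corner (array([0.4998, 0.1561, 0.0429]), array([-0.1139, -0.0513]), np.float64(0.0022))
```

```bash
python3 - <<'E'
from h import *
d=pickle.load(open('d0.pkl','rb'))
def prof(n,fix,rng,axis,yaw,z):
    t=np.radians(yaw);ux=np.array([np.cos(t),np.sin(t)]);uy=np.array([-ux[1],ux[0]]);o=np.array([.588,.013])+.175*uy
    g=cv2.cvtColor(d[n]['image'],cv2.COLOR_BGR2GRAY).astype(np.float32);out=[]
    for v in rng:
        P=np.array([np.r_[o+(v*uy+f*ux if axis=='y' else v*ux+f*uy),z] for f in fix]);q=proj(d[n],P).astype(np.float32)
        out.append(cv2.remap(g,q[:,:1],q[:,1:],cv2.INTER_LINEAR).mean())
    return np.array(out)
f=np.linspace(-.09,.09,40);fy=np.linspace(-.03,.03,20)
for n in('scene','side'):
    best=max((np.abs(np.diff(prof(n,f,np.arange(.03,.06,.001),'y',y,.034))).max(),y) for y in np.arange(-13,-8.9,.5));print(n,'yaw',best)
    for ax,F,r in(('y',f,np.arange(-.060,-.028,.002)),('y',f,np.arange(.03,.056,.002)),('x',fy,np.arange(-.134,-.106,.002)),('x',fy,np.arange(.106,.134,.002))):
        print(ax,' '.join(f'{1000*v:.0f}:{p:.0f}' for v,p in zip(r,prof(n,F,r,ax,-11,.034))))
E
```

```text
scene yaw (np.float32(24.434723), np.float64(-11.0))
y -60:128 -58:118 -56:117 -54:112 -52:113 -50:150 -48:182 -46:167 -44:149 -42:145 -40:145 -38:146 -36:158 -34:175 -32:183 -30:183
y 30:123 32:122 34:134 36:180 38:197 40:171 42:146 44:143 46:144 48:142 50:138 52:137 54:138
x -134:145 -132:143 -130:140 -128:137 -126:135 -124:144 -122:163 -120:164 -118:138 -116:109 -114:96 -112:93 -110:94 -108:95 -106:94
x 106:190 108:190 110:192 112:195 114:207 116:205 118:159 120:110 122:92 124:92 126:93 128:93 130:92 132:93 134:116
side yaw (np.float32(9.651321), np.float64(-11.0))
y -60:74 -58:68 -56:67 -54:78 -52:105 -50:134 -48:141 -46:132 -44:127 -42:126 -40:125 -38:124 -36:124 -34:125 -32:125 -30:125
y 30:161 32:162 34:163 36:162 38:150 40:132 42:125 44:125 46:124 48:123 50:124 52:124 54:124
x -134:64 -132:51 -130:51 -128:53 -126:54 -124:54 -122:60 -120:97 -118:136 -116:144 -114:141 -112:140 -110:140 -108:141 -106:141
x 106:63 108:63 110:64 112:64 114:70 116:97 118:136 120:154 122:145 124:132 126:127 128:118 130:102 132:91 134:85
```

move_arm --targets "0.7 -0.7 0 -0.4;0.8 -0.8 0 -0.4;0.8 -0.8 0 -0.4;0.8 -0.8 0 -0.4;0.8 -0.8 0 -0.4;0.8 -0.8 0 -0.4;0.8 -0.8 -0.4 -0.4;0.8 -0.8 -0.6 -0.4;0.4 -0.6 -0.8 -0.4;0.2 -0.33 -0.8 -0.08"

```text
time_s: 14.57
tcp_pos: [0.6339, 0.1543, 0.1937]
ee_rot: [[-0.981, 0.195, -0.003], [0.195, 0.981, -0.002], [0.003, -0.002, -1.0]]
wrist_force: [0.5, 0.5, -3.8]
gripper_width: 0.275
gripper_force: 29.9
```

move_arm --targets "0 0 -0.9 0;0 0 -0.9 0;0 0 -0.9 0;0 0 -0.8 0;0 0 -0.4 0;0 0 0 0;0 0 0 0;0 0 0 0;0 0 0 0"

```text
time_s: 15.32
tcp_pos: [0.6341, 0.1576, 0.1012]
ee_rot: [[-0.982, 0.19, 0.003], [0.19, 0.982, 0.001], [-0.003, 0.002, -1.0]]
wrist_force: [-0.9, 0.2, -3.0]
gripper_width: 0.274
gripper_force: 29.9
```

move_arm --targets "0 0 -0.3 0;0 0 -0.3 0;0 0 -0.3 0;0 0 -0.2 0;0 0 -0.1 0;0 0 -0.1 0;0 0 -0.1 0;0 0 0 0;0 0 0 0"

```text
time_s: 16.07
tcp_pos: [0.6331, 0.1572, 0.0646]
ee_rot: [[-0.982, 0.19, 0.0], [0.19, 0.982, -0.0], [-0.0, -0.0, -1.0]]
wrist_force: [1.2, 0.2, -3.6]
gripper_width: 0.276
gripper_force: 29.9
```

move_arm --targets "-0.15 0.03 0 0;-0.15 0.03 0 0;-0.15 0.03 0 0;-0.15 0.03 0 0;-0.15 0.03 0 0;-0.15 0.03 0 0;-0.15 0.03 0 0;-0.15 0.03 0 0;0 0 0 0;0 0 0 0"

```text
time_s: 16.9
tcp_pos: [0.6029, 0.1633, 0.0647]
ee_rot: [[-0.982, 0.19, 0.0], [0.19, 0.982, -0.0], [-0.0, 0.0, -1.0]]
wrist_force: [-0.0, 0.9, -3.9]
gripper_width: 0.269
gripper_force: 29.9
```

move_arm --targets "0.1 0 0 0;0 0 0.2 0;0 0 0.4 0;0 0 0.6 0;0 0 0.8 0;0 0 1 0;0 0 1 0;0 0 1 0;-0.2 0.5 0.6 0.3;-0.4 0.8 0 0.4"

```text
time_s: 17.73
tcp_pos: [0.5936, 0.1954, 0.2107]
ee_rot: [[-0.991, 0.131, 0.01], [0.131, 0.991, 0.004], [-0.009, 0.005, -1.0]]
wrist_force: [1.0, 1.1, -3.5]
gripper_width: 0.275
gripper_force: 29.9
```

move_arm --targets "-0.5 0.9 0 0.6;-0.5 0.9 0 0.6;-0.5 0.9 0 0.6;-0.5 0.9 0 0.6;-0.5 0.9 0 0.6;-0.4 0.8 0 0.4;-0.2 0.4 0 0.2;0 0 0 0;0 0 0 0;0 0 0 0"

```text
time_s: 18.57
tcp_pos: [0.5133, 0.3375, 0.2049]
ee_rot: [[-0.983, -0.182, 0.0], [-0.182, 0.983, -0.0], [-0.0, -0.0, -1.0]]
wrist_force: [-0.9, 0.8, -3.3]
gripper_width: 0.276
gripper_force: 29.9
```

```bash
python3 - <<'E'
from station import *
from h import *
b=[.6192,.1801]
sc=capture("scene");si=capture("side");pickle.dump((sc,si),open('d1.pkl','wb'))
print(sense()['time_s'])
a=sc['image'][180:250,290:360];x,y=proj(si,[.57,.165,.02])[0].astype(int);print(x,y);c=si['image'][y-35:y+35,x-35:x+35]
cv2.imwrite('pics/v.png',np.hstack([cv2.resize(q,(400,400),interpolation=2) for q in(a,c)]))
E
```

```text
18.6667
239 244
```

View pics/v.png

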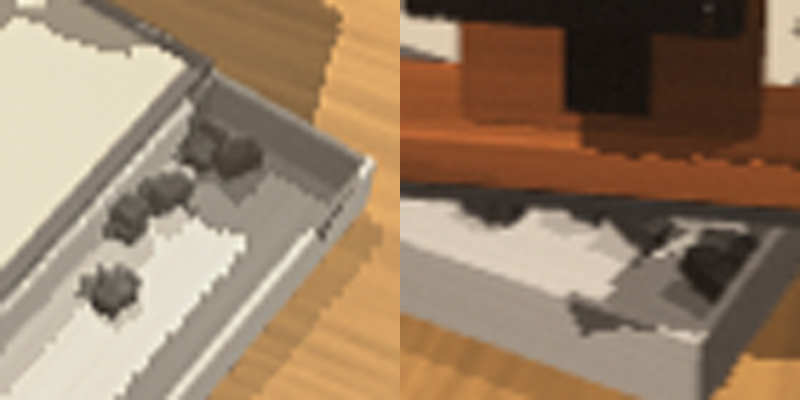

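All five chips now lie low inside the tray, at (110,290), (128,218), (165,190), (205,140) and (240,155) in the left half. I'll check them against the walls while returning the block. The block has to land at the mat centre with yaw 10.8°.

```bash
python3 - <<'E'
from h import *
sc,_=pickle.load(open('d1.pkl','rb'));t=np.radians(-11);ux=np.array([np.cos(t),np.sin(t)]);uy=np.array([-ux[1],ux[0]])
q=np.array([(110,290),(128,218),(165,190),(205,140),(240,155)])*.175+[289.5,179.5]
for z in(.0095,.015,.022):print(z,[np.round([(p-[.6192,.1801])@ux,(p-[.6192,.1801])@uy],3).tolist() for p in plane(sc,q,z)])
E
```

```text
0.0095 [[-0.002, -0.02], [-0.04, -0.037], [-0.064, -0.032], [-0.1, -0.034], [-0.103, -0.016]]
0.015 [[0.001, -0.018], [-0.037, -0.035], [-0.06, -0.03], [-0.096, -0.032], [-0.099, -0.014]]
0.022 [[0.006, -0.016], [-0.032, -0.032], [-0.056, -0.028], [-0.091, -0.029], [-0.094, -0.011]]
```

move_arm --targets "-0.4 0.4 0 0;-0.4 0.4 0 0;-0.33 0.18 -0.5 0;0 0 -0.9 0;0 0 -1 0;0 0 -1 0;0 0 -1 0;0 0 -0.9 0;0 0 -0.5 0;0 0 0 0"

```text
time_s: 19.5
tcp_pos: [0.4825, 0.3613, 0.0561]
ee_rot: [[-0.983, -0.182, -0.005], [-0.182, 0.983, -0.005], [0.006, -0.004, -1.0]]
wrist_force: [-0.8, -0.7, -3.9]
gripper_width: 0.272
gripper_force: 29.9
```

move_arm --targets "0 0 -0.2 0;0 0 -0.2 0;0 0 -0.15 0;0 0 -0.1 0;0 0 -0.1 0;0 0 0 0;0 0 0 0;0 0 0 0"

```text
time_s: 20.17
tcp_pos: [0.485, 0.3628, 0.0411]
ee_rot: [[-0.983, -0.183, 0.0], [-0.183, 0.983, 0.0], [-0.001, 0.0, -1.0]]
wrist_force: [0.5, -0.3, -3.6]
gripper_width: 0.27
gripper_force: 29.9
```

move_arm --targets "0 0 -0.05 0;0 0 -0.05 0;0 0 0 0;0 0 0 0;0 0 0 0"

```text
time_s: 20.58
tcp_pos: [0.485, 0.3629, 0.0389]
ee_rot: [[-0.983, -0.183, 0.001], [-0.183, 0.983, 0.001], [-0.001, 0.0, -1.0]]
wrist_force: [-2.5, -0.2, 2.3]
gripper_width: 0.272
gripper_force: 29.9
```

Contact with the mat (+6 N). Releasing now.

move_arm --targets "0 0 0 0;0 0 0 0;0 0 0 0;0 0 0 0;0 0 0 0;0 0 0 0;0 0 0 0;0 0 0 0" --gripper 75

```text
time_s: 21.25
tcp_pos: [0.4848, 0.3627, 0.0383]
ee_rot: [[-0.983, -0.183, 0.0], [-0.183, 0.983, -0.0], [-0.0, -0.0, -1.0]]
wrist_force: [0.5, 0.1, -0.2]
gripper_width: 0.793
gripper_force: 0.0
```

move_arm --targets "0 0 0.4 0;0 0 0.8 0;0 0 1 0;0 0 1 0;0 0 1 0;0 0 1 0;0 0 0.5 0;0 0 0 0;0 0 0 0;0 0 0 0"

```text
time_s: 22.08
tcp_pos: [0.4841, 0.3621, 0.1799]
ee_rot: [[-0.983, -0.183, -0.002], [-0.183, 0.983, -0.001], [0.002, -0.001, -1.0]]
wrist_force: [-0.4, 0.0, -1.3]
gripper_width: 0.864
gripper_force: 0.0
```

```bash
python3 - <<'E'
from station import *
from h import *
s=sense();si=capture("side");d=pickle.load(open('d0.pkl','rb'))
print(s['time_s'],s['tcp_pos'],s['wrist_force'])
im=si['image'];hsv=cv2.cvtColor(im,cv2.COLOR_BGR2HSV)
for n,c in(('before',d['side']),('now',si)):
    h=cv2.cvtColor(c['image'],cv2.COLOR_BGR2HSV);m=(h[...,0]<11)&(h[...,1]>140)&(h[...,2]>60);m[:280]=0;m[365:]=0;m[:,:190]=0;m[:,320:]=0
    b=max(blobs(m,100,99999),key=lambda t:t[1]);cs=cv2.findContours(b[2].astype(np.uint8),0,2)[0][0]
    print(n,b[0].round(1),b[1],plane(c,b[0],.035).round(4),cv2.boundingRect(cs))
E
```

```text
22.0833 [0.48410335 0.36210665 0.17992229] [-0.40535632  0.0292488  -1.30798758]Traceback (most recent call last):
  File "<stdin>", line 8, in <module>
ValueError: max() iterable argument is empty
```

```bash
python3 - <<'E'
from station import *
from h import *
si=capture("side");d=pickle.load(open('d0.pkl','rb'))
for n,c in(('before',d['side']),('now',si)):
    f=c['image'].astype(float);m=(f[...,2]>1.75*f[...,1])&(f[...,2]>60);m[:280]=0;m[365:]=0;m[:,:190]=0;m[:,320:]=0
    b=max(blobs(m,30,99999),key=lambda t:t[1]);cs=cv2.findContours(b[2].astype(np.uint8),0,2)[0][0]
    print(n,b[0].round(1),b[1],plane(c,b[0],.035).round(4),cv2.boundingRect(cs))
E
```

```text
before [257.3 317. ] 2876 [[0.4779 0.3607]] (212, 292, 90, 48)
now [252.6 317.1] 2886 [[0.4855 0.3631]] (207, 293, 91, 46)
```

The block stands where it was set, about (0.485, 0.363), with the same upright outline as at the start. Handing in.

```bash
python3 -c "
from station import *
print(finish_job())"
```

```text
the job is handed in; nothing more can be done
None
```

The job is handed in (no verdict was returned): the last pictures showed all five chips in the empty tray, and the block is released upright at the mat's middle; the bottle and weight stood in place in every view I took, the last full one just after the sweep.

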